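# Push a jar lid into its marking nest

### The arm

A 7-joint arm with a two-finger parallel gripper is mounted at the origin on the work surface. World frame = base frame: x ahead of the robot, y to its left, z up, the work surface at z = 0. Lengths are in m, angles in rad, forces in N, time in s.
With the tool pointing down it reaches from about 0.35 to 0.9 m from the base axis. Payload 8.1 kg.
Tool frame: the origin (TCP) lies between the finger pads; the fingertips stand 11 mm ahead of it and the grasp point (between the pads) lies 8 mm behind it; z points along the fingers, y is the line along which they close (so a half turn about z gives the same grasp; the last joint's range is limited). The gripper opens to 92 mm and grips with 3 to 60 N. Pads are 19 mm wide; open, the fingers measure 130 mm over their backs; the gripper's body (75 mm by 190 mm) begins 47 mm behind the grasp point.
Start: joints at [-1.342, 0.434, 0.025, 1.573, -0.012, 1.134, -0.075], TCP at [0.204, 0.591, 0.203] pointing down, gripper open.
Joint ranges: [-2.62, 2.62], [-0.44, 2.09], [-1.27, 1.32], [0.08, 2.57], [-1.32, 4.46], [0.12, 2], [-2.74, 2.74]. Speed limits (rad/s): [2.22, 2.22, 3.01, 3.01, 3.14, 3.14, 3.14].

### API

Orientations are given as a rotation vector (axis times angle).
In Python, from cell import observe, get_image, camera_params, sign_off gives the robot as it stands.
- The arm moves only by the shell command python3 -m pendant 'ROWS' [FORCE]. ROWS is JSON, one flat list of numbers, 7 for each row, row after row: the shift along the tool's x, y, z in m, then the turn, a rotation vector about the tool's x, y, z in rad, then the finger opening in m, from 0 to 0.0918. In form: [dx, dy, dz, rx, ry, rz, jaw, dx, dy, dz, rx, ry, rz, jaw, ...]. A call has 1 to 10 rows; each row shifts and turns the commanded pose from where the row before left it, along the tool's axes as they then stand; what a row does not reach is not made up. A row lasts 1/8 s, in which the tool goes at most 62.5 mm and 10.7 degrees, less where a joint would pass 70% of its speed; a pose out of reach is approached as far as the arm can. A call is refused whole if a number of a shift passes 0.0625 or a number of a turn 0.188, either way. A call with a gripper value outside its range is refused whole. The fingers move at their own pace and stop on an object; FORCE is the grip in N (left out, the last holds). Time passes only in rows, so rows that do not move let the fingers close. It gives the time, the measured TCP pose, the force, the opening and the grip force at its end, in the units of the state.
- observe(): the state, without advancing time (a new reading comes with each control period).
- get_image(name): name is "scene" or "top" or "wrist"; returns the picture (400x640x3 uint8, red, green, blue); there is no depth.
- camera_params(name): a dict with "intrinsics" (3x3 intrinsics, pixels), "eye" and "rotation" of the camera in the world; the wrist camera has in their place "T_tool_cam" (4x4, takes a point from camera to tool coordinates, whose origin is the TCP and whose axes are the flange's). Camera axes: x right, y down, z forward; pixel columns grow to the right and rows downward; lengths in m; the calibration is good to about 2 mm. A picture is of the moment at which its call begins: read the wrist's pose just before it. camera_params takes no time and is no camera call.
- sign_off(): hands the job in; it is judged then, once.
The state is a dict: "clock": time; "joints": joint angles; "dq": joint speeds; "joint_efforts": joint torques, N m; "position": TCP position; "ee_rot": TCP orientation; "force": force on the tool from outside, world axes, zero at the start; "ft_torque": the same for the moment, N m; "width": opening from 0.0 (shut) to 1.0 (fully open); "gripper_force": force on a finger pad.
Only numpy, scipy, OpenCV 4.12 (cv2) and the standard library are available. Lean on these libraries where they do the work, as an engineer would, in place of code of your own. Each camera call takes 0.05 s, during which the arm holds its last target. There are 200 camera calls.

### The job

Get a jar lid ready for date marking: with the fingertips, push the loose lid lying on the fixture's feed plate across the deck and over the edge of the round recess that fits it (the smaller of the two), until it drops in and lies flat on the bottom, its top level with the deck. Only push it - do not pick it up - and do not let it drop into the wider recess. Leave the filled jars and the juice bottle standing where they are.

Things in the scene. Friction and masses are not known exactly. Their poses are not given: they have to be found in the camera images.
- lid: the loose jar lid: a gold-coloured metal disc, 66 mm diameter, 10 mm high, solid, about 30 g, edges rounded 1.2 mm, lying top up and flat on the feed plate at the start. Origin at the centre of its underside, z up. It slides freely over the deck and the seams between plates.
- feed: the fixture's feed plate: aluminium slab 100 mm (x) by 250 mm (y), 30 mm high, fixed to the table at any yaw within 20 degrees. Origin at the centre of its underside, on the table (z = 0). The two nest plates adjoin its +x long edge side by side; the three tops form one level deck 30 mm above the table, with nothing standing up from it.
- nest_fit: white plastic nest plate 115 mm (x) by 125 mm (y), 30 mm high, fixed, holding the recess that fits the lid. Origin at the centre of its underside, axes parallel to the feed plate's. It may be the left or the right of the two.
- nest_fit_hole0 (a point): centre of the mouth of the round recess that fits the lid: 70 mm diameter, 10 mm deep flat dark floor, mouth level with the deck (30 mm above the table), edge chamfered 1 mm. In the feed plate's frame it lies at x 107.5 mm, y 62.5 or -62.5 mm. A lid pushed over the edge first tips in, leading edge down, and drops fully only within about 2 mm of the centre.
- nest_wide_hole0 (a point): centre of the mouth of the other, wider round recess: 88 mm diameter, 10 mm deep, flat dark floor, empty, in a white nest plate of the same outer size beside the first, at 62.5 mm to the other side. Not for this lid.
- jar_a: bystander: filled glass jar with a gold-coloured lid, 68 mm diameter, 84 mm high, loose on the table. Origin at the centre of its underside.
- jar_b: bystander: a second such filled jar, 68 mm diameter, 84 mm high. Origin at the centre of its underside.
- bottle: bystander: orange juice bottle with a red cap, 58 mm diameter, 172 mm high, loose on the table. Origin at the centre of its underside.

How it is judged:
At the end, for the whole second after the job is handed in: The lid lies at rest, top up and flat (within 0.04 rad), in the recess that fits it: within 3.5 mm of its centre and its top within 1.5 mm of level with the deck. The jars and the bottle stand upright within 20 mm of where they were (horizontal distance between lid and nest_fit_hole0 below 0.0035 m and z of lid in the frame of nest_fit_hole0 below -0.0085 m and angle between lid's own z axis and vertical below 0.04 rad and linear speed of lid below 0.01 m/s and distance of each of jar_a, jar_b, bottle from where it was at the start of the episode below 0.02 m and angle between each of jar_a, jar_b, bottle's own z axis and vertical below 0.1 rad); the robot touches nothing.
It fails at once if the lid is lifted more than 6 mm above the deck (z of lid in the frame of nest_fit_hole0 above 0.006 m).
It fails at once if the lid drops into the wider recess (horizontal distance between lid and nest_wide_hole0 below 0.015 m and z of lid in the frame of nest_wide_hole0 below -0.0085 m).
It fails at once if a jar or the bottle is shifted by more than 20 mm or tipped (distance of any of jar_a, jar_b, bottle from where it was at the start of the episode above 0.02 m or angle between any of jar_a, jar_b, bottle's own z axis and vertical above 0.25 rad).
It also fails if it takes over 40 s, if anything falls off the work surface, if the arm or the gripper's body presses on something with over 40 N, if the wrist force passes 120 N, or if a joint passes its speed limit or range.

## Working session

There is one attempt and no reset: what is moved stays moved. The work goes in short steps, Python scripts to look and compute and a shell command to move; the robot and the scene stay as the last step left them, time stands still between calls to the robot, and variables do not carry over. Pictures are saved under pics/ and viewed, at most 10 in all, crops included, and the job is handed in when it is done.

```bash
mkdir -p pics; ls
python3 - <<'E'
from cell import *
import cv2,json
s=observe();print(s)
for n in("scene","top"):
    cv2.imwrite(f"pics/{n}0.png",get_image(n)[:,:,::-1]);print(n,camera_params(n))
print(camera_params("wrist"))
E
```

```text
pics
{'clock': 0.0, 'joints': array([-1.34160261,  0.43519411,  0.02496351,  1.57410911, -0.01160566,
        1.13397844, -0.07511484]), 'dq': array([ 0.00058505, -0.00042401,  0.00158261,  0.0005962 ,  0.00103444,
        0.00203425, -0.00114077]), 'joint_efforts': array([ 2.58098225e-04, -6.67875552e+01,  9.85073335e-01, -3.14458108e+01,
       -6.04942068e-02,  4.30193602e-02,  1.80724610e-04]), 'position': array([0.20345876, 0.59037638, 0.20185818]), 'ee_rot': array([-5.18893953e-01, -3.09831604e+00,  2.41724449e-03]), 'force': array([ 0.30908978,  0.32800967, -0.14604916]), 'ft_torque': array([-0.02238153, -0.01527952,  0.00517888]), 'gripper_force': 0.0, 'width': 0.9980775609467092}
scene {'intrinsics': array([[467.18741202,   0.        , 323.09845266],
       [  0.        , 467.18741202, 197.04001048],
       [  0.        ,   0.        ,   1.        ]]), 'eye': array([ 1.67795349, -0.04485621,  1.00281872]), 'rotation': array([-1.73420172, -1.6615276 ,  0.75755068])}
top {'intrinsics': array([[362.07573123,   0.        , 323.87693477],
       [  0.        , 362.07573123, 199.8258749 ],
       [  0.        ,   0.        ,   1.        ]]), 'eye': array([0.35654822, 0.02392007, 1.03594128]), 'rotation': array([-2.0633688 ,  2.16855247, -0.22389933])}
{'intrinsics': array([[312.20739515,   0.        , 316.57857718],
       [  0.        , 312.20739515, 197.69141393],
       [  0.        ,   0.        ,   1.        ]]), 'T_tool_cam': array([[-1.06189825e-04, -9.67605680e-01, -2.52466309e-01,
         6.79721925e-02],
       [ 9.99999912e-01, -2.05211665e-04,  3.65887068e-04,
        -2.98414276e-04],
       [-4.05843437e-04, -2.52466248e-01,  9.67605616e-01,
        -1.82291618e-01],
       [ 0.00000000e+00,  0.00000000e+00,  0.00000000e+00,
         1.00000000e+00]])}
```

View pics/top0.png

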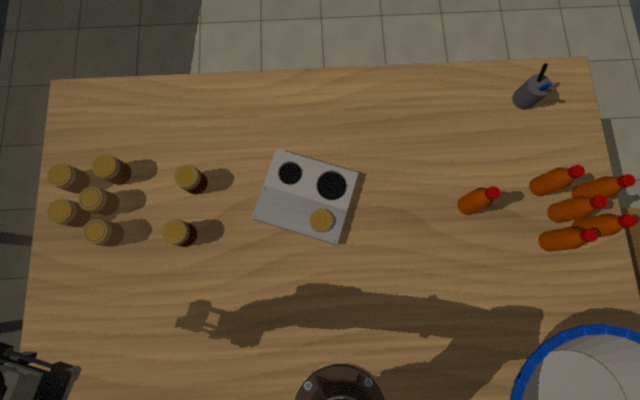

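View pics/scene0.png

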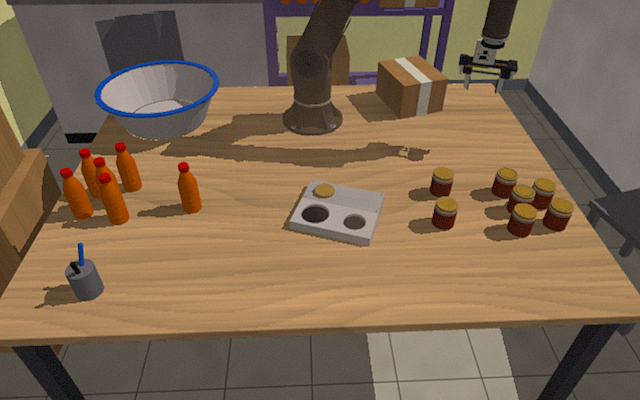

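The top view shows the small recess at about (290,173), the wide one at (331,185) and the lid at (322,220), in front of the wide one. The jars and bottle are well clear. Next I measure these points.

```bash
cat > h.py <<'E'
import numpy as np,cv2
from cell import *
from scipy.spatial.transform import Rotation as R
def cam(n,s=None):
    p=camera_params(n);K=p["intrinsics"]
    if n=="wrist":
        T=np.eye(4);T[:3,:3]=R.from_rotvec(s["ee_rot"]).as_matrix();T[:3,3]=s["position"]
        T=T@p["T_tool_cam"];return K,T[:3,3],T[:3,:3]
    return K,p["eye"],R.from_rotvec(p["rotation"]).as_matrix()
def cast(c,uv,z):
    K,e,M=c;uv=np.atleast_2d(uv).astype(float)
    d=np.c_[uv,np.ones(len(uv))]@np.linalg.inv(K).T@M.T
    return e+d*((z-e[2])/d[:,2])[:,None]
def blobs(mask,amin):
    cs,_=cv2.findContours(mask.astype(np.uint8),cv2.RETR_EXTERNAL,cv2.CHAIN_APPROX_NONE)
    return [c[:,0,:] for c in cs if cv2.contourArea(c)>amin]
def circ(P): # world points -> circle fit
    A=np.c_[2*P[:,:2],np.ones(len(P))];x=np.linalg.lstsq(A,(P[:,:2]**2).sum(1),rcond=None)[0]
    return x[:2],np.sqrt(x[2]+x[0]**2+x[1]**2)
def gold(im):
    h=cv2.cvtColor(im,cv2.COLOR_RGB2HSV);return (h[...,0]>15)&(h[...,0]<35)&(h[...,1]>110)&(h[...,2]>60)
def dark(im): return im.max(2)<60
E
python3 - <<'E'
from h import *
im=get_image("top");c=cam("top")
roi=np.zeros(im.shape[:2],bool);roi[145:250,245:365]=1
print("lidpix",im[220,322],"wood",im[120,300],"plate",im[205,280],"hole",im[173,290])
for n,m,z,a in(("gold",gold(im),.04,80),("dark",dark(im),.03,80)):
    for b in blobs(m&roi,a):print(n,b.mean(0),circ(cast(c,b,z)))
for n,uv in(("jars",[(189,180),(180,233)]),("bot",[(491,193)])):print(n,cast(c,uv,.084 if n=="jars" else .172))
s=observe();print(R.from_rotvec(s["ee_rot"]).as_matrix().round(3))
E
```

```text
lidpix [114  86  22] wood [123  99  67] plate [115 109 104] hole [16 16 15]
gold [304.49775785 196.99103139] (array([0.58045312, 0.06607049]), np.float64(0.18314847616540664))
dark [331.1   185.375] (array([ 0.60655996, -0.01070558]), np.float64(0.04047850488987286))
dark [289.66129032 172.87096774] (array([0.64956946, 0.10634468]), np.float64(0.031637695474866695))
jars [[0.62672223 0.3757766  0.084     ]
 [0.48334306 0.3957312  0.084     ]]
bot [[ 0.53223998 -0.39560014  0.172     ]]
[[-0.945  0.326 -0.   ]
 [ 0.326  0.945 -0.001]
 [-0.    -0.001 -1.   ]]
```

Run:
```python
from h import *
im=get_image("top");c=cam("top").__iter__();c=tuple(c)
roi=np.zeros(im.shape[:2],bool);roi[200:236,300:342]=1
m=(im[...,2]<.45*im[...,0])&roi
b=max(blobs(m,50),key=len);L,r=circ(cast(c,b,.04));print("lid",L,r,b.mean(0))
w=np.array([.6066,-.0107]);f=np.array([.6496,.1063])
y=(f-w)/np.linalg.norm(f-w);x=np.array([y[1],-y[0]])
d=f-L;u=d/np.linalg.norm(d);print("feedframe of lid rel f",-d@x,-d@y,"u",u,np.degrees(np.arctan2(u[1],u[0])),np.linalg.norm(d))
n=np.array([-u[1],u[0]]);print("wide offset from path",(w-L)@n)
s=observe();M=R.from_rotvec(s["ee_rot"]).as_matrix()
t=np.r_[L-.085*u,.16];print("target",t,"tool shift",M.T@(t-s["position"]))
```

```text
lid [0.50568143 0.02290212] 0.030447851031254813 [320.90769231 220.24615385]
feedframe of lid rel f -0.1063153076409163 -0.12792504667551882 u [0.86522653 0.50138115] 30.09141830781421 0.16633629250923068
wide offset from path -0.079672114145533
target [ 0.43213717 -0.01971528  0.16      ] tool shift [-0.41499666 -0.50244255  0.04267443]
```

```bash
python3 -m pendant '[-0.026,-0.0314,0,0,0,0,0.05,-0.026,-0.0314,0,0,0,0,0.05,-0.026,-0.0314,0,0,0,0,0.05,-0.026,-0.0314,0,0,0,0,0.05,-0.026,-0.0314,0,0,0,0,0.05,-0.026,-0.0314,0,0,0,0,0.05,-0.026,-0.0314,0,0,0,0,0.05,-0.026,-0.0314,0,0,0,0,0.05]'
python3 -m pendant '[-0.026,-0.0314,0,0,0,0,0.05,-0.026,-0.0314,0,0,0,0,0.05,-0.026,-0.0314,0,0,0,0,0.05,-0.026,-0.0314,0,0,0,0,0.05,-0.026,-0.0314,0.01,0,0,0,0.05,-0.026,-0.0314,0.01,0,0,0,0.05,-0.026,-0.0314,0.01,0,0,0,0.05,-0.026,-0.0314,0.01,0,0,0,0.05]'
python3 -m pendant '[0,0,0,0,0,0.176,0.05,0,0,0,0,0,0.176,0.05,0,0,0,0,0,0.176,0.05,0,0,0,0,0,0.176,0.05,0,0,0,0,0,0.176,0.05,0,0,0,0,0,0.176,0.05,0,0,0,0,0,0.176,0.05]'
python3 -m pendant '[0,0,0,0,0,0.176,0.05,0,0,0,0,0,0.176,0.05,0,0,0,0,0,0.176,0.05,0,0,0,0,0,0.176,0.05,0,0,0,0,0,0.176,0.05,0,0,0,0,0,0.176,0.05,0,0,0,0,0,0,0.05,0,0,0,0,0,0,0.05]'
python3 - <<'E'
from h import *
s=observe();im=get_image("wrist");print(s["clock"],s["position"],s["joints"].round(2),R.from_rotvec(s["ee_rot"]).as_matrix().round(3))
cv2.imwrite("pics/w1.png",im[:,:,::-1]);cv2.imwrite("w1raw.png",im[:,:,::-1])
np.savez("w1.npz",im=im,p=s["position"],r=s["ee_rot"])
E
```

```text
clock: 1.2
position: [0.3187, 0.2843, 0.2027]
ee_rot: [0.519, 3.098, 0.0]
force: [1.2, 0.1, -0.1]
width: 0.544
gripper_force: 0.0
clock: 2.2
position: [0.4336, -0.0208, 0.1625]
ee_rot: [0.518, 3.098, 0.0]
force: [0.5, -0.6, 0.6]
width: 0.544
gripper_force: 0.0
clock: 3.08
position: [0.4332, -0.0196, 0.1626]
ee_rot: [-2.22, -2.223, -0.0]
force: [-0.8, -0.5, 0.4]
width: 0.545
gripper_force: 0.0
clock: 4.08
position: [0.4332, -0.0195, 0.1626]
ee_rot: [-3.034, -0.817, -0.0]
force: [-0.1, 0.6, -0.3]
width: 0.542
gripper_force: 0.0
4.075 [ 0.43318748 -0.01949841  0.16261492] [-0.8   0.2   0.86  2.12 -0.19  0.91 -0.88] [[ 0.865  0.502 -0.   ]
 [ 0.502 -0.865  0.   ]
 [ 0.    -0.    -1.   ]]
```

View pics/w1.png

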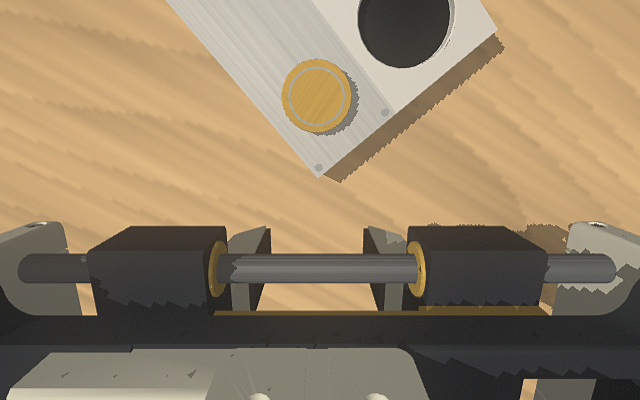

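The wrist view has the lid at (317,96) straight ahead between the fingers and the wide recess at (405,25). The fit recess is beyond the top edge, so I move forward to see it.

```bash
python3 -m pendant '[0.03,0,-0.01,0,0,0,0.05,0.03,0,-0.01,0,0,0,0.05,0.03,0,-0.01,0,0,0,0.05,0.02,0,-0.01,0,0,0,0.05,0,0,0,0,0,0,0.05,0,0,0,0,0,0,0.05]'
python3 - <<'E'
from h import *
d=np.load("w1.npz");c=cam("wrist",dict(position=d["p"],ee_rot=d["r"]));im=d["im"]
m=gold(im);m[180:]=0;m[:,:260]=0;m[:,380:]=0
m=(im[...,2]<.5*im[...,0])&m
for b in blobs(m,800):h=cv2.convexHull(b)[:,0,:];print("lid",h.mean(0),circ(cast(c,h,.04)))
s=observe();im=get_image("wrist");c=cam("wrist",s);print(s["position"])
np.savez("w2.npz",im=im,p=s["position"],r=s["ee_rot"]);cv2.imwrite("pics/w2.png",im[:,:,::-1])
m=dark(im);m[230:]=0
for b in blobs(m,500):print("dark",b.min(0),b.max(0),circ(cast(c,b,.03)),circ(cast(c,b,.02)))
E
```

```text
clock: 4.88
position: [0.5276, 0.0345, 0.2021]
ee_rot: [-3.035, -0.811, 0.002]
force: [0.6, -0.3, -0.5]
width: 0.545
gripper_force: 0.0
lid [316.5     95.9375] (array([0.50653052, 0.02366038]), np.float64(0.03226549031162724))
[0.52759212 0.0344771  0.20213044]
```

View pics/w2.png

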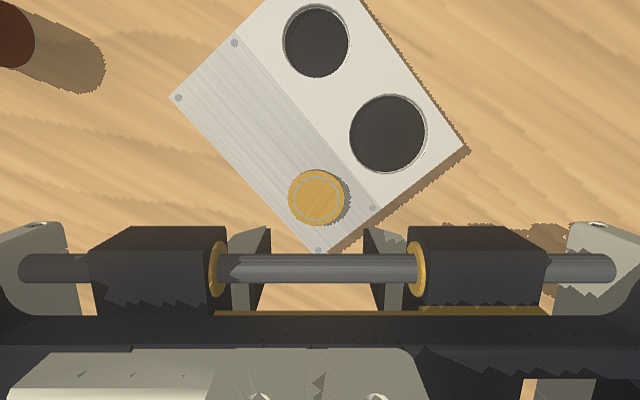

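Now all three are in view: fit recess at (316,40), wide at (388,133), lid at (316,198), with the fit recess straight ahead of the lid. Next I refine the positions.

```bash
cat > m.py <<'E'
from h import *
def measure(s,im):
    c=cam("wrist",s);v=im.max(2).copy();v[230:]=255
    out={}
    for b in blobs(v<95,1200):
        if b[:,0].min()<150 or b[:,1].min()<2: continue
        P3,P2=cast(c,b,.03),cast(c,b,.02);e=c[1][:2]
        ctr=P3[:,:2].mean(0);far=((P3[:,:2]-ctr)@(ctr-e))>0
        P=np.where(far[:,None],P2,P3);o,r=circ(P);out["fit" if r<.039 else "wide"]=(o,r)
    m=(gold(im)&(im[...,2]<.5*im[...,0]));m[235:]=0
    for b in blobs(m,800):
        h=cv2.convexHull(b)[:,0,:];out["lid"]=circ(cast(c,h,.04))
    return out
def report(s,o):
    M=R.from_rotvec(s["ee_rot"]).as_matrix()
    for k,(p,r) in o.items():print(k,p.round(4),"r",r.round(4),"tool",(M.T@(np.r_[p,.03]-s["position"])).round(4))
E
python3 - <<'E'
from m import *
d=np.load("w2.npz");s=dict(position=d["p"],ee_rot=d["r"]);o=measure(s,d["im"]);report(s,o)
if "fit" in o and "wide" in o:
    v=o["fit"][0]-o["wide"][0];print(np.linalg.norm(v),np.degrees(np.arctan2(v[1],v[0])))
if "fit" in o and "lid" in o:
    v=o["fit"][0]-o["lid"][0];print(np.linalg.norm(v),np.degrees(np.arctan2(v[1],v[0])))
E
```

```text
wide [ 0.608  -0.0111] r 0.0424 tool [0.0472 0.0797 0.172 ]
fit [0.6502 0.1061] r 0.0335 tool [ 0.1422 -0.0009  0.172 ]
lid [0.507 0.024] r 0.0323 tool [-0.0229 -0.0011  0.1722]
0.12452197010377732 70.18858376948151
0.16507375765968677 29.811145063482964
```

```bash
python3 -m pendant '[-0.04,-0.001,0,0,0,0,0.05,-0.035,0,0.03,0,0,0,0.05,0,0,0.04,0,0,0,0.05,0,0,0.04,0,0,0,0.05,0,0,0.03,0,0,0,0.05,0,0,0.017,0,0,0,0.05,0,0,0,0,0,0,0.05,0,0,0,0,0,0,0.05]'
python3 - <<'E'
from m import *
s=observe();im=get_image("wrist");o=measure(s,im);report(s,o)
E
```

```text
clock: 5.92
position: [0.4631, -0.0016, 0.0463]
ee_rot: [-3.035, -0.81, -0.001]
force: [-0.0, 1.1, 0.1]
width: 0.544
gripper_force: 0.0
lid [0.5065 0.0237] r 0.0324 tool [ 0.0502 -0.0003  0.0163]
```

```bash
python3 -m pendant '[0.008,0,0.0015,0,0,0,0.05,0.008,0,0,0,0,0,0.05,0.008,0,0,0,0,0,0.05,0.01,0,0,0,0,0,0.05,0.01,0,0,0,0,0,0.05,0.01,0,0,0,0,0,0.05,0.01,0,0,0,0,0,0.05,0.01,0,0,0,0,0,0.05,0.01,0,0,0,0,0,0.05,0.005,0,0,0,0,0,0.05]'
python3 -m pendant '[0.008,0,0,0,0,0,0.05,0.008,0,0,0,0,0,0.05,0.006,0,0,0,0,0,0.05,0.004,0,0,0,0,0,0.05,0.002,0,0,0,0,0,0.05,0,0,0,0,0,0,0.05,0,0,0,0,0,0,0.05]'
python3 - <<'E'
from m import *
s=observe();im=get_image("wrist");o=measure(s,im);report(s,o)
cv2.imwrite("pics/w3.png",im[:,:,::-1])
E
```

```text
clock: 7.22
position: [0.5409, 0.0434, 0.0441]
ee_rot: [3.035, 0.811, 0.0]
force: [-0.3, 0.5, -0.2]
width: 0.544
gripper_force: 0.0
clock: 8.1
position: [0.5643, 0.0569, 0.0441]
ee_rot: [-3.035, -0.81, 0.0]
force: [-0.9, 0.1, 0.5]
width: 0.549
gripper_force: 0.0
fit [ 0.6158 -0.0101] r 0.0383 tool [0.0113 0.0838 0.0141]
```

View pics/w3.png

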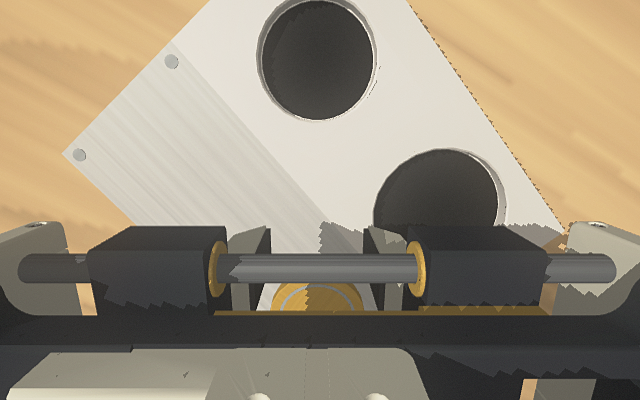

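The lid is between the fingers, with its leading edge at about (317,283); the fit recess is centred at about (317,60), straight ahead. I check where the lid sits in the tool frame.

Run:
```python
from m import *
s=observe();im=cv2.imread("pics/w3.png")[:,:,::-1];c=cam("wrist",s);M=R.from_rotvec(s["ee_rot"]).as_matrix()
T=lambda uv,z:((cast(c,uv,z)-s["position"])@M).round(4)
v=im.max(2)<95;v[128:]=0
for b in blobs(v[:,:390],1200):
    P3,P2=cast(c,b,.03),cast(c,b,.02);k=(b[:,1]>2)
    far=b[:,1]<60
    P=np.where(far[:,None],P2,P3)[k];o,r=circ(P);print(b.min(0),b.max(0),o,r,((np.r_[o,.03]-s["position"])@M).round(4))
g=gold(im)&(im[...,2]<.5*im[...,0]);g[:278]=0;g[309:]=0;g[:,:255]=0;g[:,:372]&=True;g[:,372:]=0
ys,xs=np.nonzero(g);print(xs.min(),xs.max(),ys.min())
top=[(x,ys[xs==x].min()) for x in range(285,350,6) if (xs==x).any()];print(top)
P=cast(c,top,.04);print(T(top,.04))
```

```text
[262   1] [372 119] [0.65066166 0.10631752] 0.033257396178448966 [0.0995 0.0002 0.0141]
271 363 283
[(285, np.int64(284)), (291, np.int64(283)), (297, np.int64(283)), (303, np.int64(283)), (309, np.int64(288)), (315, np.int64(288)), (321, np.int64(288)), (327, np.int64(284)), (333, np.int64(284)), (339, np.int64(284)), (345, np.int64(284))]
[[-0.0407 -0.0212  0.0041]
 [-0.04   -0.0172  0.0041]
 [-0.04   -0.0132  0.0041]
 [-0.04   -0.0092  0.0041]
 [-0.0437 -0.0052  0.0041]
 [-0.0437 -0.0012  0.0041]
 [-0.0437  0.0028  0.0041]
 [-0.0408  0.0068  0.0041]
 [-0.0408  0.0107  0.0041]
 [-0.0408  0.0147  0.0041]
 [-0.0408  0.0187  0.0041]]
```

Run:
```python
from m import *
im=get_image("scene");cv2.imwrite("pics/s1.png",cv2.resize(im[160:260,270:400,::-1],None,fx=6,fy=6,interpolation=2)[:600])
```

```text
(no output)
```

View pics/s1.png

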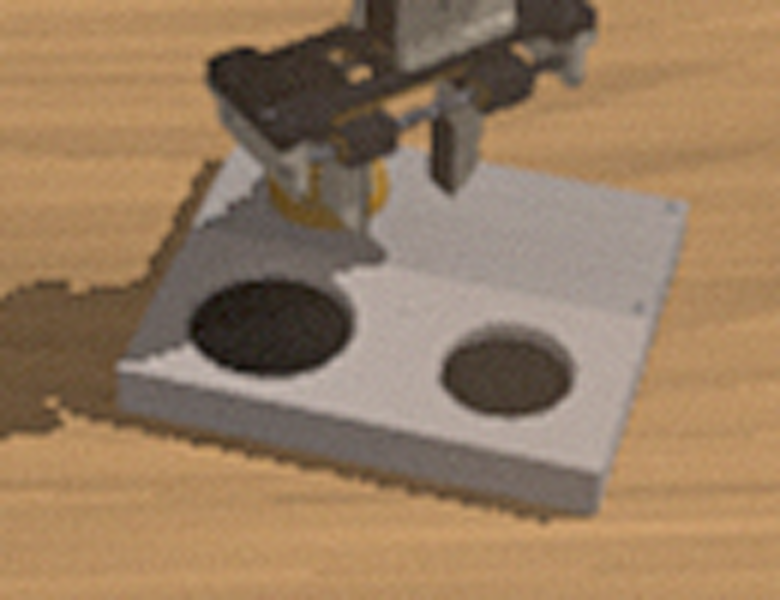

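The scene crop shows the lid still on the feed plate under the gripper: the fingertips passed above it. I check the real tip height by projection.

```bash
python3 - <<'E'
from m import *
s=observe();M=R.from_rotvec(s["ee_rot"]).as_matrix()
def proj(c,P):
    K,e,Rm=c;q=(P-e)@Rm@K.T;return q[:,:2]/q[:,2:]
for n in("scene","wrist"):
  c=cam(n,s)
  for z in(.011,.0,-.008):
    P=np.array([[x,y,z] for y in(.025,-.025) for x in(.0095,-.0095)])@M.T+s["position"]
    q=proj(c,P);print(n,z,(q.round(1)).tolist(), ((q-[270,160])*6).round().tolist() if n=="scene" else "")
E
python3 - <<'E'
from cell import *
s=observe();print(s["position"],s["clock"],s["force"],s["width"])
E
```

```text
scene 0.011 [[330.6, 206.2], [327.3, 202.8], [343.8, 200.7], [340.4, 197.4]] [[364.0, 277.0], [344.0, 257.0], [443.0, 244.0], [423.0, 224.0]]
scene 0.0 [[330.7, 203.5], [327.4, 200.2], [343.9, 198.0], [340.5, 194.7]] [[364.0, 261.0], [344.0, 241.0], [444.0, 228.0], [423.0, 208.0]]
scene -0.008 [[330.8, 201.6], [327.4, 198.2], [344.0, 196.1], [340.6, 192.8]] [[365.0, 250.0], [345.0, 229.0], [444.0, 217.0], [424.0, 197.0]]
wrist 0.011 [[355.6, 208.5], [354.7, 236.1], [278.1, 208.5], [279.0, 236.1]] 
wrist 0.0 [[357.7, 213.6], [356.7, 242.6], [276.0, 213.7], [276.9, 242.6]] 
wrist -0.008 [[359.5, 217.7], [358.4, 247.8], [274.2, 217.8], [275.3, 247.8]] 
[0.5643287  0.05691532 0.04414035] 8.2 [ 0.1524424   0.52589781 -0.06553548] 0.5491138690635726
```

Wrist view (tip corners at (272,228)/(364,228), 50 mm apart) and scene view agree that the fingertips stand about 21 mm behind the TCP at this opening, not 11 mm ahead. So the tips are about 32 mm higher than I assumed. I back off and measure again.

```bash
python3 -m pendant '[-0.03,0,0,0,0,0,0.05,-0.03,0,0,0,0,0,0.05,-0.03,0,0,0,0,0,0.05,-0.03,0,0,0,0,0,0.05,0,0,0.012,0,0,0,0.05,0,0,0.01,0,0,0,0.05,0,0,0,0,0,0,0.05,0,0,0,0,0,0,0.05]'
python3 - <<'E'
from m import *
s=observe();im=get_image("wrist");o=measure(s,im);report(s,o);print(s["position"],s["force"])
cv2.imwrite("pics/w4.png",im[:,:,::-1])
E
```

```text
clock: 9.2
position: [0.461, -0.0027, 0.022]
ee_rot: [3.035, 0.811, -0.0]
force: [-0.5, 0.2, -0.1]
width: 0.54
gripper_force: 0.0
lid [0.5065 0.0237] r 0.0324 tool [ 0.0526 -0.0002 -0.008 ]
[ 0.4609728  -0.00268158  0.02200867] [-0.49085263  0.18340961 -0.11475124]
```

View pics/w4.png

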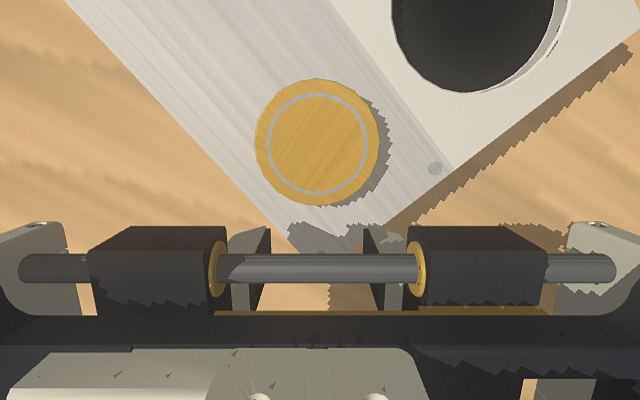

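The lid is at (317,143), unmoved, and straight ahead of the fingers (tips at row 228). I advance over the plate and feel for the deck.

```bash
python3 -m pendant '[0.008,0,0,0,0,0,0.05,0.008,0,0,0,0,0,0.05,0,0,0.003,0,0,0,0.05,0,0,0.002,0,0,0,0.05,0,0,0,0,0,0,0.05]'
python3 -m pendant '[0,0,0.002,0,0,0,0.05,0,0,0,0,0,0,0.05]'
python3 -m pendant '[0,0,0.0015,0,0,0,0.05,0,0,0,0,0,0,0.05]'
```

```text
clock: 9.88
position: [0.4739, 0.005, 0.0169]
ee_rot: [-3.035, -0.81, 0.001]
force: [-0.3, -0.3, -0.5]
width: 0.544
gripper_force: 0.0
clock: 10.12
position: [0.4742, 0.0051, 0.015]
ee_rot: [-3.035, -0.81, 0.0]
force: [-0.7, 0.2, 0.5]
width: 0.546
gripper_force: 0.0
clock: 10.38
position: [0.4743, 0.0052, 0.0136]
ee_rot: [-3.035, -0.81, 0.0]
force: [-0.6, -0.1, 1.1]
width: 0.547
gripper_force: 0.0
```

```bash
python3 -m pendant '[0,0,0.001,0,0,0,0.05,0,0,0,0,0,0,0.05]'
python3 -m pendant '[0,0,0.001,0,0,0,0.05,0,0,0,0,0,0,0.05]'
python3 -m pendant '[0,0,0.001,0,0,0,0.05,0,0,0,0,0,0,0.05]'
python3 - <<'E'
from cell import *
for i in range(3): s=observe();print(s["force"],s["ft_torque"])
E
```

```text
clock: 10.62
position: [0.4743, 0.0052, 0.0126]
ee_rot: [-3.035, -0.81, 0.0]
force: [0.0, 0.5, -0.3]
width: 0.542
gripper_force: 0.0
clock: 10.88
position: [0.4743, 0.0052, 0.0116]
ee_rot: [-3.035, -0.81, 0.0]
force: [-0.1, -0.5, -0.2]
width: 0.546
gripper_force: 0.0
clock: 11.12
position: [0.4743, 0.0052, 0.0106]
ee_rot: [-3.035, -0.81, 0.0]
force: [0.2, 0.7, 0.8]
width: 0.545
gripper_force: 0.0
[0.1565586  0.72771476 0.81581409] [-0.08194832  0.15552595  0.04898074]
[0.1565586  0.72771476 0.81581409] [-0.08194832  0.15552595  0.04898074]
[0.1565586  0.72771476 0.81581409] [-0.08194832  0.15552595  0.04898074]
```

```bash
python3 -m pendant '[0.004,0,0,0,0,0,0.05,0.004,0,0,0,0,0,0.05,0.004,0,0,0,0,0,0.05,0.003,0,0,0,0,0,0.05,0.002,0,0,0,0,0,0.05,0,0,0,0,0,0,0.05]'
python3 - <<'E'
from m import *
s=observe();im=get_image("wrist");o=measure(s,im);report(s,o);print(s["position"],s["force"])
g=gold(im)&(im[...,2]<.5*im[...,0]);g[235:]=0
for b in blobs(g,500):print(b.min(0),b.max(0))
E
```

```text
clock: 11.88
position: [0.4892, 0.0137, 0.0106]
ee_rot: [3.035, 0.81, 0.0]
force: [0.3, -0.2, 0.7]
width: 0.542
gripper_force: 0.0
lid [0.5157 0.0292] r 0.0324 tool [ 0.0307 -0.0003 -0.0194]
[0.48921517 0.01372122 0.01062289] [ 0.30958321 -0.19896665  0.67951212]
[269 143] [364 234]
[252 125] [381 234]
```

Contact works: the lid moved 10.6 mm and sits 30.7 mm ahead of the TCP, as predicted. I push on 100 mm.

```bash
python3 -m pendant '[0.004,0.0001,0,0,0,0,0.05,0.007,0.0001,0,0,0,0,0.05,0.01,0.0001,0,0,0,0,0.05,0.01,0.0001,0,0,0,0,0.05,0.01,0.0001,0,0,0,0,0.05,0.01,0.0001,0,0,0,0,0.05,0.008,0.0001,0,0,0,0,0.05,0.006,0.0001,0,0,0,0,0.05,0.004,0,0,0,0,0,0.05,0,0,0,0,0,0,0.05]'
python3 -m pendant '[0.004,0,0,0,0,0,0.05,0.006,0.0001,0,0,0,0,0.05,0.006,0.0001,0,0,0,0,0.05,0.006,0,0,0,0,0,0.05,0.005,0,0,0,0,0,0.05,0.003,0,0,0,0,0,0.05,0.001,0,0,0,0,0,0.05,0,0,0,0,0,0,0.05]'
python3 - <<'E'
from m import *
s=observe();im=get_image("wrist");o=measure(s,im);report(s,o);print(s["position"],s["force"])
cv2.imwrite("pics/w5.png",im[:,:,::-1])
E
```

```text
clock: 13.18
position: [0.5495, 0.0474, 0.0106]
ee_rot: [3.035, 0.81, 0.0]
force: [0.1, -0.3, 0.6]
width: 0.54
gripper_force: 0.0
clock: 14.18
position: [0.5762, 0.0626, 0.0106]
ee_rot: [-3.035, -0.81, 0.0]
force: [0.6, 0.2, 0.4]
width: 0.543
gripper_force: 0.0
fit [0.6527 0.1075] r 0.0319 tool [ 0.0886 -0.0008 -0.0194]
lid [0.6027 0.0781] r 0.0324 tool [ 0.0307 -0.0003 -0.0194]
[0.5762409  0.0625888  0.01063115] [0.61008872 0.19636749 0.4251466 ]
```

View pics/w5.png

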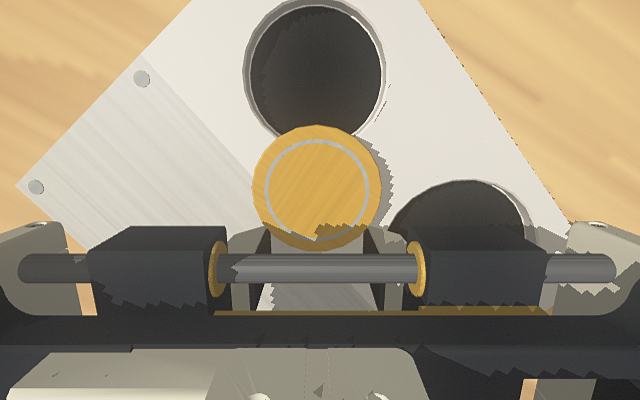

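The lid at (317,187) is at the rim of the fit recess, whose centre is at about (315,72), so lateral alignment is within about 1 mm. About 55 mm of travel remains, and I push slowly.

```bash
python3 -m pendant '[0.004,-0.0002,0,0,0,0,0.05,0.005,-0.0002,0,0,0,0,0.05,0.005,-0.0001,0,0,0,0,0.05,0.005,0,0,0,0,0,0.05,0.005,0,0,0,0,0,0.05,0.005,0,0,0,0,0,0.05,0.005,0,0,0,0,0,0.05,0.005,0,0,0,0,0,0.05,0.005,0,0,0,0,0,0.05,0.002,0,0,0,0,0,0.05]'
python3 -m pendant '[0.002,0,0,0,0,0,0.05,0.002,0,0,0,0,0,0.05,0.002,0,0,0,0,0,0.05,0,0,0,0,0,0,0.05,0,0,0,0,0,0,0.05]'
python3 - <<'E'
from m import *
s=observe();im=get_image("wrist");o=measure(s,im);report(s,o);print(s["position"],s["force"])
cv2.imwrite("pics/w6.png",im[:,:,::-1])
E
```

```text
clock: 15.48
position: [0.6162, 0.0861, 0.0106]
ee_rot: [3.035, 0.81, 0.0]
force: [-1.2, 0.1, 0.7]
width: 0.546
gripper_force: 0.3
clock: 16.1
position: [0.6211, 0.0889, 0.0106]
ee_rot: [-3.035, -0.81, -0.0]
force: [-0.9, -0.5, 0.1]
width: 0.544
gripper_force: 0.0
lid [0.6479 0.1046] r 0.0319 tool [ 0.031  -0.0003 -0.0194]
[0.62111022 0.08894637 0.01064259] [-0.93885487 -0.47618901  0.06815266]
```

View pics/w6.png

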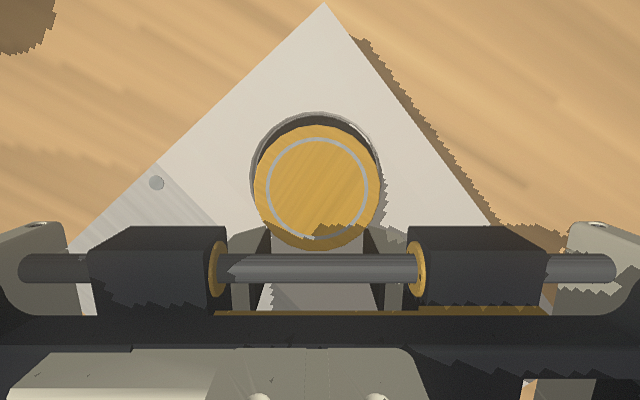

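The lid is tipped into the recess with a small gap at the leading side (row 118); laterally it is centred (252–381 inside 249–384). I push the last millimetres.

```bash
python3 -m pendant '[0.001,0,0,0,0,0,0.05,0.001,0,0,0,0,0,0.05,0.001,0,0,0,0,0,0.05,0.001,0,0,0,0,0,0.05,0,0,0,0,0,0,0.05]'
python3 - <<'E'
from m import *
s=observe();im=get_image("wrist");o=measure(s,im);report(s,o);print(s["position"],s["force"])
E
python3 -m pendant '[0.001,0,0,0,0,0,0.05,0.001,0,0,0,0,0,0.05,0.001,0,0,0,0,0,0.05,0,0,0,0,0,0,0.05,0,0,0,0,0,0,0.05]'
python3 - <<'E'
from m import *
s=observe();im=get_image("wrist");o=measure(s,im);report(s,o);print(s["position"],s["force"])
cv2.imwrite("pics/w7.png",im[:,:,::-1])
E
```

```text
clock: 16.77
position: [0.6247, 0.091, 0.0106]
ee_rot: [-3.035, -0.81, -0.0]
force: [0.3, -0.6, -0.4]
width: 0.544
gripper_force: 0.0
lid [0.6512 0.1066] r 0.0304 tool [ 0.0307 -0.0003 -0.0194]
[0.62465336 0.09103365 0.01060864] [ 0.33599827 -0.56115498 -0.36883347]
clock: 17.45
position: [0.6272, 0.0925, 0.0106]
ee_rot: [-3.035, -0.81, -0.0]
force: [0.4, 0.6, 0.1]
width: 0.547
gripper_force: 0.0
lid [0.6514 0.1068] r 0.0304 tool [ 0.0281 -0.0003 -0.0194]
[0.62720011 0.09246872 0.010625  ] [0.40843984 0.64364304 0.11478824]
```

Its apparent size now fits a top at z = 0.03, and it has stopped following the tool, so it has dropped in. I retreat and check.

```bash
python3 -m pendant '[-0.008,0,0,0,0,0,0.05,-0.01,0,-0.01,0,0,0,0.05,-0.02,0,-0.02,0,0,0,0.05,-0.02,0,-0.03,0,0,0,0.05,0,0,-0.04,0,0,0,0.05,0,0,-0.03,0,0,0,0.05,0,0,0,0,0,0,0.05,0,0,0,0,0,0,0.05]'
python3 - <<'E'
from m import *
s=observe();im=get_image("wrist");c=cam("wrist",s)
g=gold(im)&(im[...,2]<.5*im[...,0]);g[235:]=0
for b in blobs(g,800):
    h=cv2.convexHull(b)[:,0,:];print(b.mean(0))
    for z in(.03,.04):print(z,circ(cast(c,h,z)))
cv2.imwrite("pics/w8.png",cv2.resize(im[0:240,160:480,::-1],None,fx=2.5,fy=2.5))
E
```

```text
clock: 18.5
position: [0.5761, 0.0635, 0.1404]
ee_rot: [-3.035, -0.81, 0.001]
force: [-0.5, 0.3, -0.7]
width: 0.541
gripper_force: 0.0
[316.81339713  95.67942584]
0.03 (array([0.64912812, 0.10537575]), np.float64(0.03239436633635159))
0.04 (array([0.64861533, 0.10508695]), np.float64(0.0312875908067723))
```

View pics/w8.png

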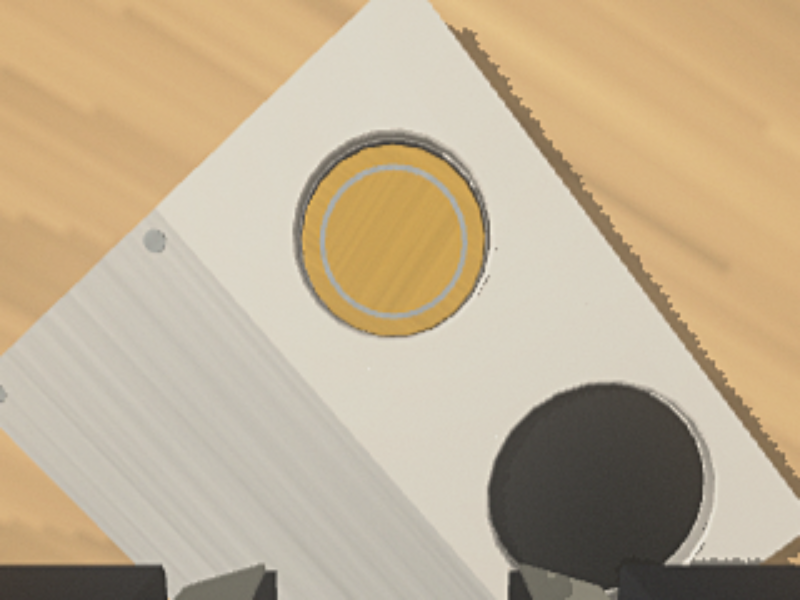

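The lid sits in the recess with a thin gap at the far side; the crop shows it at (393,240) with the wide recess empty. I make a numeric flatness check on both views.

Run:
```python
from m import *
s=observe();im=get_image("wrist");c=cam("wrist",s);M=R.from_rotvec(s["ee_rot"]).as_matrix()
g=gold(im)&(im[...,2]<.5*im[...,0]);g[225:]=0
b=max(blobs(g,800),key=len);P=((cast(c,b,.03)-s["position"])@M)[:,:2]
print("lid extents tool",np.ptp(P,0),"mid",(P.max(0)+P.min(0))/2)
# mouth incl. gap: anything not white plate around the lid
w=(cv2.cvtColor(im,cv2.COLOR_RGB2HSV)[...,1]>60)|(im.max(2)<165);w[:45]=0;w[145:]=0;w[:,:265]=0;w[:,365:]=0
b=max(blobs(w,800),key=len);P=((cast(c,b,.03)-s["position"])@M)[:,:2]
print("mouth extents",np.ptp(P,0),"mid",(P.max(0)+P.min(0))/2,b.min(0),b.max(0))
t=get_image("top");ct=cam("top")
for n,uv,z in(("jars",[(189,180),(180,233)],0),("bot",[(491,193)],0)):print(n,[t[v,u].tolist() for u,v in uv])
print(observe()["clock"])
```

```text
lid extents tool [0.06449163 0.06438241] mid [0.08463437 0.00023874]
mouth extents [0.06937956 0.06952995] mid [ 0.08617841 -0.00054686] [277  52] [355 134]
jars [[142, 109, 37], [146, 110, 37]]
bot [[156, 21, 11]]
18.65
```

```bash
python3 -c "
from cell import *
print(sign_off())"
```

```text
the job is handed in; nothing more can be done
None
```

I pushed the lid into the fitting recess, where it measured flat, level with the deck and about 1.7 mm from centre. The wide recess stayed empty and the jars and bottle were untouched; the job is handed in, but no verdict was returned.

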